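Shut the loaded drying box and vent it

ROBOT

A 7-joint arm with a two-finger parallel gripper is mounted at the origin on the work surface. World frame = base frame: x ahead of the robot, y to its left, z up, the work surface at z = 0. Lengths are in m, angles in degrees, forces in N, time in s.
With the tool pointing down it reaches from about 0.425 to 0.875 m from the base axis. Payload 4.7 kg.
Tool frame: the origin (TCP) lies between the finger pads; the fingertips stand 11 mm ahead of it and the grasp point (between the pads) lies 8 mm behind it (env.tcp_to_tips is the distance from the TCP to the fingertips, in m); z points along the fingers, y is the line along which they close (so a half turn about z gives the same grasp; the last joint's range is limited). The gripper opens to 87 mm and grips with 3 to 60 N. Pads are 19 mm wide; open, the fingers measure 117 mm over their backs; the gripper's body (75 mm by 190 mm) begins 51 mm behind the grasp point.
Start: joints at [-62.619, 18.392, -4.016, 83.108, 1.295, 78.541, -3.26], TCP at [0.291, 0.581, 0.234] pointing down, gripper open.
Joint ranges: [-163.93, 163.93], [-17.29, 119.83], [-79.2, 71.16], [3.27, 140.29], [-89.18, 269.18], [5.43, 117.66], [-154.24, 154.24]. Speed limits (degrees/s): [147.25, 147.25, 180, 180, 180, 180, 180].

INTERFACE

Orientations are given as [roll, pitch, yaw] about the fixed x, y, z axes, in that order (R = Rz(yaw) Ry(pitch) Rx(roll)).
In Python, from cell import env, viewer gives the robot as it stands.
- The arm moves only by the tool step_arm, never from a script. Its arguments are lists of equal length, an entry for each row: "delta_pos": the shift along the tool's x, y, z in units of 0.2 m (1.0 is 0.2 m), a list of three; "rot": the turn, a rotation vector about the tool's x, y, z in units of 1.5 rad (1.0 is 1.5 rad), a list of three; "gripper": the gripper command: -1 is shut, 1 is fully open, values between are in proportion. A call has 1 to 20 rows; each row is the pose to reach, as a shift and turn from the pose commanded when the call began, along the tool's axes at that moment; what a row does not reach only later rows make up. A row lasts 1/8 s, in which the tool goes at most 62.5 mm and 10.7 degrees, less where a joint would pass 70% of its speed; a pose out of reach is approached as far as the arm can. A call with a number of a shift or a turn outside -1 to 1 is refused whole. A call with a gripper value outside its range is refused whole. The fingers move at their own pace and stop on an object; "squeeze" is the grip in N (left out, the last holds). Time passes only in rows, so rows that repeat a pose let the fingers close. It gives the time, the measured TCP pose, the force, the opening and the grip force at its end, in the units of the state.
- env.get_obs(): the state, without advancing time (a new reading comes with each control period).
- viewer.read_camera(name): name is "scene" or "side" or "wrist"; returns a dict with "img" (420x560x3 uint8, red, green, blue), "fx", "fy", "cx", "cy" (pixels), "pose" (4x4, takes a point from camera to world coordinates). Camera axes: x right, y down, z forward; pixel columns grow to the right and rows downward; lengths in m; the calibration is good to about 2 mm. A picture is of the moment at which its call begins. There is no depth.
- env.sign_off(): hands the job in; it is judged then, once.
The state is a dict: "time_s": time; "qpos": joint angles; "joint_velocities": joint speeds; "effort": joint torques, N m; "tool_pos": TCP position; "tool_rot": TCP orientation; "force": force on the tool from outside, world axes, zero at the start; "wrist_torque": the same for the moment, N m; "grip_width": finger opening in m; "grasp_force": force on a finger pad.
Only numpy, scipy, OpenCV 4.12 (cv2) and the standard library are available. Lean on these libraries where they do the work, as an engineer would, in place of code of your own. Each camera call takes 0.05 s, during which the arm holds its last target. There are 200 camera calls.

TASK

One of the two drying boxes has just been loaded with warm dishes and its drawer still stands open: push that drawer fully shut first, then break the same box's lid free of its sticky seal without letting it fly wide open, and hold its front edge about 2 cm up so that the warm air can escape. Finish while still holding the lid open like that, with the drawer shut; leave the other box closed and do not knock or shift anything else.

Things in the scene. Friction and masses are not known exactly. Their poses are not given: they have to be found in the camera images.
- loaded: the loaded drying box, fixed to the bench: the one whose drawer stands open. White box 170 mm deep (x), 180 mm wide (y), 100 mm high under its lid; origin at the centre of its underside, x from its drawer front (facing the robot) to its back, z up; turned about z only, up to 0.15 rad
- loaded_drawer (a joint): how far the loaded box's drawer is pulled out, m: 0 shut, 0.12 at most, starts at 0.05 to 0.09; slides along the box's -x with about 2 N of friction and stops hard at 0. It holds three dishes. Its front is a grey panel 176 mm wide, 12 mm thick, 4 to 96 mm above the bench
- loaded_drawer_bar (a point): centre of the drawer's pull bar: a round steel bar 12 mm thick, 90 mm long along the box's y, on two legs at its ends, 65 mm above the bench, 35 mm out from the panel's face; moves with the drawer (drawer shut: 132 mm in front of the box's origin)
- loaded_lid (a joint): opening angle of the loaded box's lid, rad: 0 shut, 1.4 at most. Its rubber seal (inside the box) sticks: pulled up at the handle, the lid yields about 2 mm while the force climbs to a peak of about 12 to 18 N, then it lets go suddenly and beyond 0.05 rad only its weight is left, 2 to 4 N at the handle; let go, the lid drops shut or almost shut (under 0.05 rad)
- loaded_grip (a point): centre of the bar of the handle on the loaded box's lid, moving with it: steel arch, level bar 90 mm long (y), 14 mm wide (x), 12 mm thick, legs 10 mm long (y) at its ends so 70 mm free between them. Lid shut: 142 mm above the bench, 30 mm above the lid's top, 35 mm to the front (box -x) of the box's origin, y along the box's y
- loaded_hinge (a point): middle of the loaded box's lid hinge, fixed to the box: on its top back edge, 85 mm behind its origin (box +x), 100 mm above the bench; the hinge runs along the box's y; the grip lies 120 mm in front of it and 42 mm above it with the lid shut
- loaded_lid_front (a point): middle of the front edge of the loaded box's lid, at the lid's underside, 170 mm from the hinge. The lid is a grey plate 170 x 180 mm with its top 112 mm above the bench, hinged along the box's top back edge; 0.1 rad lifts its front edge by 17 mm
- idle: the other drying box, the same in make and size, its drawer shut; not to be opened. Origin and axes as for the loaded one
- idle_drawer (a joint): how far the other box's drawer is out, m; starts and stays shut at 0
- idle_lid (a joint): opening angle of the other box's lid, rad; starts and stays shut at 0
- dish_stack: bystander, leave alone: stack of six amber culture dishes, 91 mm across, 87 mm tall; origin at the centre of its underside
- loop_jar: bystander, leave alone: dark brown jar, 84 mm across, 132 mm tall, with blue inoculating sticks standing out of it to 190 mm; origin at the centre of its underside
- wash_bottle: bystander, leave alone: white bottle, 60 mm across, 150 mm tall; origin at the centre of its underside
- vial: bystander, leave alone: small amber vial, 26 mm across, 60 mm tall, standing between the two boxes; origin at the centre of its underside
- dish_lid: bystander, leave alone: clear flat disc, 92 mm across, 12 mm tall; origin at the centre of its underside
- marker: bystander, leave alone: black marker pen lying flat, 100 mm long (its x axis), 14 mm thick; origin at the centre of its underside

How it is judged (in metres and radians):
On the way, in this order (a step that is already met when the one before it is completed fails the run):
1. the open drawer is pushed fully shut while the lid is still shut (value of joint loaded_drawer below 0.004 m and value of joint loaded_lid below 0.03 rad), for 0.2 s.
2. the lid's seal is broken and the lid is held slightly open (value of joint loaded_lid between 0.07 and 0.19 rad and contact force between the fingers and loaded above 0.8 N), for 0.3 s.
At the end, for the whole second after the job is handed in: The gripper still touches and holds the lid of the loaded box, at rest and 0.07 to 0.19 rad open (front edge 12 to 32 mm up), that box's drawer is shut to within 5 mm, and the other box is shut (all of step 2 and value of joint each of loaded_drawer, idle_drawer below 0.005 m and velocity of joint loaded_lid between -0.05 and 0.05 rad/s and value of joint idle_lid below 0.02 rad); the arm keeps its last pose, push and grip.
It fails at once if the lid flew or was pulled wide open (over 0.4 rad, front edge over 65 mm up) (value of joint loaded_lid above 0.4 rad).
It fails at once if the lid was opened before the drawer was shut (value of joint loaded_lid above 0.05 rad and value of joint loaded_drawer above 0.012 m).
It fails at once if the other box was opened (value of joint idle_lid above 0.05 rad or value of joint idle_drawer above 0.02 m).
It fails at once if a bystander was shifted by more than 25 mm or tipped (distance of any of dish_stack, loop_jar, wash_bottle, vial, dish_lid, marker from where it was at the start of the episode above 0.025 m or angle between any of dish_stack, loop_jar, wash_bottle, vial, dish_lid's own z axis and vertical above 0.4 rad).
It also fails if it takes over 48 s, if anything falls off the work surface, if the arm or the gripper's body presses on something with over 40 N, if the wrist force passes 120 N, or if a joint passes its speed limit or range.

## Working session

There is one attempt and no reset: what is moved stays moved. The work goes in short steps, Python scripts to look and compute and a tool call to move; the robot and the scene stay as the last step left them, time stands still between calls to the robot, and variables do not carry over. Pictures are saved under pics/ and viewed, at most 10 in all, crops included, and the job is handed in when it is done.

Besides the shell and the picture viewer there is one more tool, called after "Request:" by a JSON object that holds its "api" and its "payload". step_arm: Moves the arm, as the interface text tells. Shifts and turns lie within -1 to 1; 1 stands for 0.2 m of shift or 1.5 rad of turn. Its arguments: {"type":"object","properties":{"delta_pos":{"type":"array"},"rot":{"type":"array"},"gripper":{"type":"array"},"squeeze":{"type":"number"}},"required":["delta_pos","rot","gripper"]}

```bash
mkdir -p pics; cat > h.py <<'E'
import numpy as np,cv2
from cell import env,viewer
from scipy.spatial.transform import Rotation as R
def snap(n,f):
    c=viewer.read_camera(n); cv2.imwrite(f'pics/{f}.png',c['img'][:,:,::-1]); np.savez(f'pics/{f}.npz',**c); return c
def ray(c,u,v,z):
    P=c['pose']; d=P[:3,:3]@np.array([(u-c['cx'])/c['fx'],(v-c['cy'])/c['fy'],1]); o=P[:3,3]
    return o+d*(z-o[2])/d[2]
def proj(c,p):
    P=c['pose']; q=P[:3,:3].T@(np.array(p)-P[:3,3]); return c['fx']*q[0]/q[2]+c['cx'],c['fy']*q[1]/q[2]+c['cy']
E
python3 - <<'E'
from h import *
for n in("scene","side"):
    c=snap(n,n+"0"); print(np.round(c['pose'],3).tolist())
o=env.get_obs(); print(o['tool_pos'],o['tool_rot'],o['force'],o['time_s'])
E
```

```text
[[-0.503, 0.54, -0.675, 1.26], [0.864, 0.333, -0.378, 0.396], [0.02, -0.773, -0.634, 0.791], [0.0, 0.0, 0.0, 1.0]]
[[0.97, -0.122, 0.209, 0.341], [-0.241, -0.5, 0.832, -0.901], [0.003, -0.857, -0.515, 0.655], [0.0, 0.0, 0.0, 1.0]]
[0.29063861 0.58086887 0.23257726] [-1.79901975e+02  5.91304838e-03  1.53426187e+02] [-0.92119752 -0.21131364  0.23188073] 0.1
```

View pics/scene0.png

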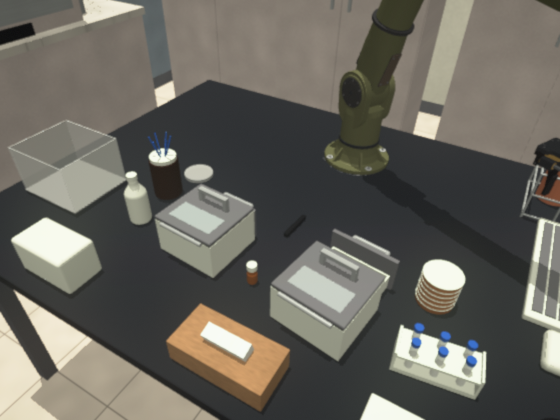

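View pics/side0.png

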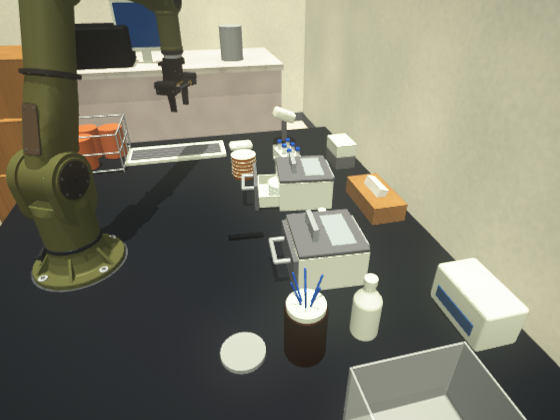

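The scene view shows the loaded box at about (330,290), with its drawer out towards the robot and the panel at (365,258). The idle box is at (205,225). In the side view the loaded box is at (300,180). I'll enlarge both for corner picking.

```bash
python3 - <<'E'
import cv2
a=cv2.imread('pics/scene0.png')[220:360,260:410]; b=cv2.imread('pics/side0.png')[140:220,230:340]
cv2.imwrite('pics/z1.png',cv2.resize(a,(750,600)[:2] and (642,600),interpolation=2) if 0 else cv2.resize(a,None,fx=4,fy=4,interpolation=2))
cv2.imwrite('pics/z2.png',cv2.resize(b,None,fx=7,fy=7,interpolation=2))
E
```

```text
(no output)
```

View pics/z1.png

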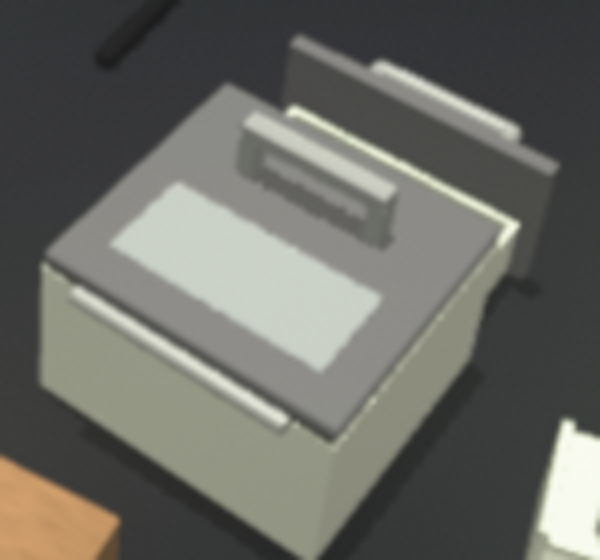

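View pics/z2.png

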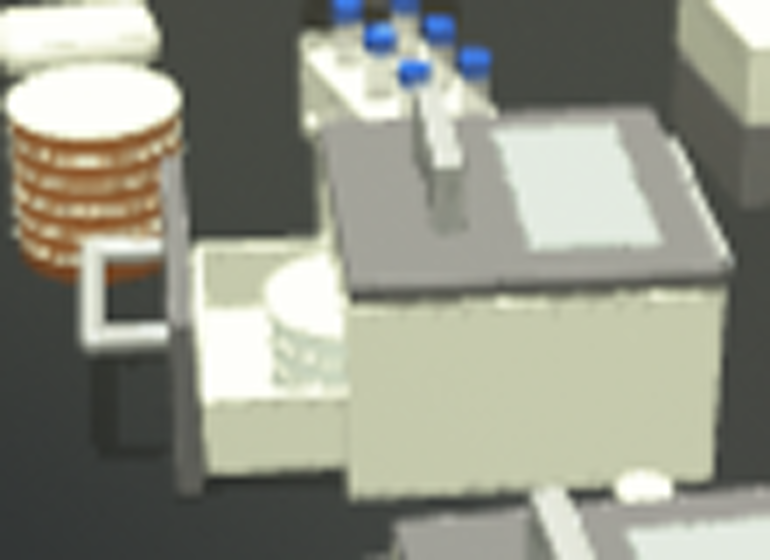

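The scene crop shows lid top corners near (228,83), (503,230), (335,435) and (48,252). Its handle top runs (247,118)–(395,190) and the panel top (295,38)–(557,165). The side crop shows lid corners near (325,128), (655,108), (730,262) and (350,280).

```bash
python3 - <<'E'
from h import *
c=dict(np.load('pics/scene0.npz')); s=dict(np.load('pics/side0.npz'))
def S(u,v,z): return ray(c,260+u/4,220+v/4,z)
def D(u,v,z): return ray(s,230+u/7,140+v/7,z)
for nm,f,pts in(("scene",S,[(228,83),(503,230),(335,435),(48,252)]),("side",D,[(350,280),(325,128),(655,108),(730,262)])):
    q=np.array([f(*p,.112) for p in pts])[:,:2]; print(nm,q.round(4).tolist(),"ctr",q.mean(0).round(4))
    ax=(q[2]+q[3]-q[0]-q[1])/2; ay=(q[1]+q[2]-q[0]-q[3])/2
    print(np.linalg.norm(ax),np.linalg.norm(ay),np.arctan2(ax[1],ax[0]),np.arctan2(-ay[0],ay[1]))
print("handle top",S(258,112,.148),S(393,192,.148))
print("panel top out edge",S(295,38,.096),S(557,165,.096)); print('bar',S(378,65,.071),S(518,133,.071)); print('bar side',D(95,242,.071),D(90,345,.071))
E
```

```text
scene [[0.575, 0.1206], [0.6015, 0.2961], [0.7675, 0.271], [0.7401, 0.0973]] ctr [0.671  0.1962]
0.16729533124648774 0.17669617099377002 -0.14499625602223482 -0.15316853657466367
side [[0.5722, 0.1168], [0.5967, 0.2775], [0.7628, 0.2624], [0.7411, 0.0937]] ctr [0.6682 0.1876]
0.16856218468660353 0.16631244835447703 -0.1136662738310365 -0.139286893791705
handle top [0.62341963 0.15915344 0.148     ] [0.640749   0.24397574 0.148     ]
panel top out edge [0.50099896 0.13140198 0.096     ] [0.52256023 0.30359244 0.096     ]
bar [0.46983208 0.17681793 0.071     ] [0.48228004 0.27181341 0.071     ]
bar side [0.47809463 0.2618029  0.071     ] [0.46078555 0.15930166 0.071     ]
```

```bash
cat >> h.py <<'E'
YAW=-.143; C=np.array([.670,.195,0]); B=R.from_euler('z',YAW)
def w(x,y,z): return C+B.apply([x,y,z])
def tool(yb,tilt=0): # tool z down, tool y at angle yb from box x
    X=lambda a:np.array([np.cos(a),np.sin(a),0]); y=X(yb); z=np.array([0,0,-1.]); M=np.stack([np.cross(y,z),y,z],1)
    return B*R.from_euler('y',tilt)*R.from_matrix(M)
def cmd(p,Rt,R0=None,p0=None):
    o=env.get_obs(); r=R.from_euler('xyz',o['tool_rot'],degrees=True); p0=o['tool_pos'] if p0 is None else p0
    print('dpos',(r.inv().apply(p-p0)/.2).round(4).tolist(),'rot',((r.inv()*Rt).as_rotvec()/1.5).round(4).tolist(),'target',p.round(4))
E
python3 - <<'E'
from h import *
cmd(w(-.24,0,.234),tool(np.pi/2)); print(w(-.195,0,.065))
c=dict(np.load('pics/scene0.npz')); print('stack',ray(c,442,275,.087)); print('marker',ray(c,295,225,.014))
E
```

```text
dpos [-1.4207, -1.2554, -0.0048] rot [-0.0011, -0.0001, -0.2139] target [0.4324 0.2292 0.234 ]
[0.47699038 0.22279006 0.065     ]
stack [0.50471082 0.39761213 0.087     ]
marker [0.45065262 0.00056155 0.014     ]
```

Request:
{"api": "step_arm", "payload": {"delta_pos": [[-0.71,-0.628,0],[-0.71,-0.628,0],[-0.71,-0.628,0],[-0.71,-0.628,0],[-0.71,-0.628,0]], "rot": [[0,0,-0.107],[0,0,-0.214],[0,0,-0.214],[0,0,-0.214],[0,0,-0.214]], "gripper": [-1,-1,-1,-1,-1]}}

```text
time_s: 0.72
tool_pos: [0.3613, 0.4058, 0.2336]
tool_rot: [180.0, -0.0, 171.8]
force: [-0.4, 0.1, 0.4]
grip_width: 0.0452
grasp_force: 0.0
```

```bash
python3 - <<'E'
from h import *
cmd(w(-.24,0,.234),tool(np.pi/2)); o=env.get_obs(); print(o['tool_pos'],o['tool_rot'],o['qpos'])
E
```

```text
dpos [-0.4781, -0.823, -0.0029] rot [0.0004, -0.0003, -0.0001] target [0.4324 0.2292 0.234 ]
[0.36130036 0.40575974 0.23356157] [ 1.79964199e+02 -2.78897529e-02  1.71797664e+02] [-4.99071630e+01  5.51553626e+00 -1.26526805e+00  9.84548010e+01
  8.17877956e-02  7.60144177e+01  3.06113431e+01]
```

Request:
{"api": "step_arm", "payload": {"delta_pos": [[-0.478,-0.823,0],[-0.478,-0.823,0],[-0.478,-0.823,0],[-0.478,-0.823,0],[-0.478,-0.823,0],[-0.478,-0.823,0]], "rot": [[0,0,0],[0,0,0],[0,0,0],[0,0,0],[0,0,0],[0,0,0]], "gripper": [-1,-1,-1,-1,-1,-1]}}

```text
time_s: 1.48
tool_pos: [0.4318, 0.2315, 0.2333]
tool_rot: [180.0, -0.0, 172.1]
force: [-0.2, 0.6, -0.4]
grip_width: 0.0006
grasp_force: 0.0
```

```bash
python3 - <<'E'
from h import *
c=snap('wrist','w0'); o=env.get_obs(); print(o['tool_pos'],o['tool_rot'])
for n,p in dict(bar0=w(-.195,-.045,.065),bar1=w(-.195,.045,.065),pa=w(-.16,-.088,.096),pb=w(-.16,.088,.096),l0=w(-.085,-.09,.112),l1=w(-.085,.09,.112),h0=w(-.035,-.045,.148),h1=w(-.035,.045,.148)).items(): print(n,np.round(proj(c,p)))
cmd(w(-.24,0,.056),tool(np.pi/2))
E
```

```text
[0.43193707 0.23120568 0.2333614 ] [-1.79997407e+02 -1.96821993e-02  1.72054698e+02]
bar0 [233. 244.]
bar1 [331. 244.]
pa [179. 294.]
pb [384. 295.]
l0 [178. 381.]
l1 [384. 382.]
h0 [225. 465.]
h1 [336. 465.]
dpos [-0.0042, -0.0095, 0.8868] rot [-0.0, -0.0002, 0.0029] target [0.4324 0.2292 0.056 ]
```

View pics/w0.png

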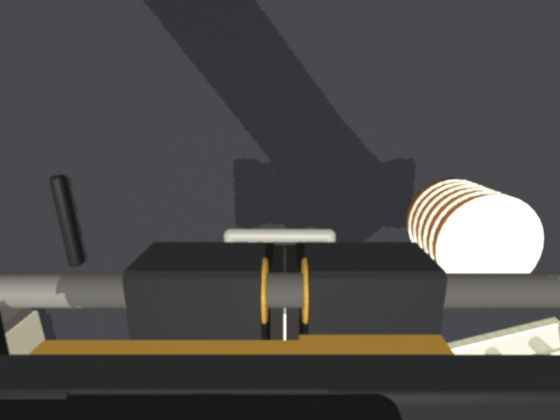

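The wrist view shows the pull bar spanning columns 225–335 at row 237, within 3 mm of the prediction. The dish stack at (480,235) is well clear, so I'll descend in front of the bar.

Request:
{"api": "step_arm", "payload": {"delta_pos": [[0,0,0.886],[0,0,0.886],[0,0,0.886],[0,0,0.886],[0,0,0.886],[0,0,0.886]], "rot": [[0,0,0],[0,0,0],[0,0,0],[0,0,0],[0,0,0],[0,0,0]], "gripper": [-1,-1,-1,-1,-1,-1]}}

```text
time_s: 2.28
tool_pos: [0.4347, 0.2304, 0.059]
tool_rot: [179.8, 0.2, 171.8]
force: [-0.1, 0.0, 0.0]
grip_width: 0.0004
grasp_force: 0.0
```

```bash
python3 - <<'E'
from h import *
o=env.get_obs(); print(o['tool_pos'],o['force'])
cmd(w(-.16,0,.056),tool(np.pi/2))
E
```

```text
[0.4346535  0.23043352 0.05903511] [-0.12138454  0.02906166  0.03222883]
dpos [-0.3899, -0.008, 0.0166] rot [0.0022, 0.0024, 0.0005] target [0.5116 0.2178 0.056 ]
```

Request:
{"api": "step_arm", "payload": {"delta_pos": [[-0.04,0,0],[-0.08,0,0],[-0.12,0,0],[-0.16,0,0],[-0.2,0,0],[-0.24,0,0],[-0.28,0,0],[-0.32,0,0],[-0.36,0,0],[-0.39,0,0],[-0.39,0,0]], "rot": [[0,0,0],[0,0,0],[0,0,0],[0,0,0],[0,0,0],[0,0,0],[0,0,0],[0,0,0],[0,0,0],[0,0,0],[0,0,0]], "gripper": [-1,-1,-1,-1,-1,-1,-1,-1,-1,-1,-1]}}

```text
time_s: 3.65
tool_pos: [0.511, 0.2173, 0.0563]
tool_rot: [-180.0, 0.1, 171.8]
force: [0.6, 0.1, -0.5]
grip_width: 0.0001
grasp_force: 0.0
```

Request:
{"api": "step_arm", "payload": {"delta_pos": [[-0.015,0,0],[-0.03,0,0],[-0.045,0,0],[-0.06,0,0],[-0.06,0,0]], "rot": [[0,0,0],[0,0,0],[0,0,0],[0,0,0],[0,0,0]], "gripper": [-1,-1,-1,-1,-1]}}

```text
time_s: 4.28
tool_pos: [0.5197, 0.2161, 0.0561]
tool_rot: [-179.9, -0.3, 171.8]
force: [-8.0, -1.2, 5.7]
grip_width: 0.0005
grasp_force: 3.8
```

```bash
python3 - <<'E'
from h import *
o=env.get_obs(); print(o['tool_pos'],o['force']); print(B.inv().apply(o['tool_pos']-C))
E
```

```text
[0.51971962 0.21612884 0.05613768] [-8.02906046 -1.15133858  5.74922074]
[-0.15175759 -0.00050375  0.05613768]
```

Request:
{"api": "step_arm", "payload": {"delta_pos": [[-0.01,0,0],[-0.02,0,0],[-0.03,0,0],[-0.03,0,0]], "rot": [[0,0,0],[0,0,0],[0,0,0],[0,0,0]], "gripper": [-1,-1,-1,-1]}}

```text
time_s: 4.78
tool_pos: [0.52, 0.2161, 0.0559]
tool_rot: [-179.8, -0.9, 171.9]
force: [-22.4, -1.6, 16.8]
grip_width: 0.0003
grasp_force: 10.7
```

```bash
python3 - <<'E'
from h import *
o=env.get_obs(); print(o['tool_pos'],o['force']); print(B.inv().apply(o['tool_pos']-C))
a=snap('side','s1')['img'][140:220,220:340]; b=snap('scene','c1')['img'][220:360,260:410]
a=cv2.resize(a,None,fx=5,fy=5,interpolation=2);b=cv2.resize(b,(429,400),interpolation=2)
cv2.imwrite('pics/z3.png',cv2.resize(np.hstack([a[:400],b]),None,fx=.77,fy=.77)[:,:,::-1])
E
```

```text
[0.52002954 0.21611698 0.05591177] [-22.37265876  -1.56117746  16.79550852]
[-0.15144915 -0.00047132  0.05591177]
```

View pics/z3.png

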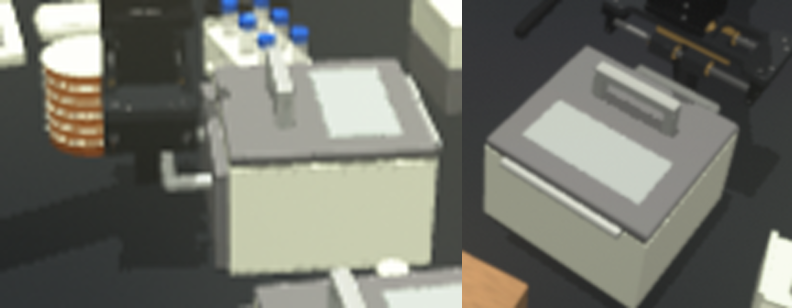

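The side view shows the panel flush against the box, and the force climbs with no movement, so the drawer is shut. I'll retreat and rise.

Request:
{"api": "step_arm", "payload": {"delta_pos": [[0.05,0,0],[0.25,0,0],[0.25,0,0],[0.25,0,0],[0.25,0,-0.9],[0.25,0,-0.9],[0.25,0,-0.9],[0.25,0,-0.9],[0.25,0,-0.9],[0.25,0,-0.9]], "rot": [[0,0,0],[0,0,0],[0,0,0],[0,0,0],[0,0,0],[0,0,0],[0,0,0],[0,0,0],[0,0,0],[0,0,0]], "gripper": [-1,-1,-1,-1,-1,-1,-1,-1,-1,-1]}}

```text
time_s: 6.12
tool_pos: [0.4779, 0.2218, 0.2345]
tool_rot: [-179.9, -0.1, 171.8]
force: [0.1, -0.2, -0.3]
grip_width: 0.0002
grasp_force: 0.0
```

```bash
python3 - <<'E'
from h import *
o=env.get_obs(); print(o['tool_pos'],o['force'],o['qpos'])
cmd(w(-.035,0,.235),tool(0));cmd(w(-.035,0,.235),tool(np.pi))
E
```

```text
[0.47792601 0.22178529 0.23448922] [ 0.06702211 -0.19150584 -0.25198803] [-37.3220589    3.35642911   9.9439736  100.72885863  -0.57412508
  76.13660283  54.533574  ]
dpos [-0.7946, 0.0045, -0.0043] rot [-0.0022, -0.0001, 1.047] target [0.6354 0.2    0.235 ]
dpos [-0.7946, 0.0045, -0.0043] rot [0.0001, -0.0022, -1.0474] target [0.6354 0.2    0.235 ]
```

Request:
{"api": "step_arm", "payload": {"delta_pos": [[-0.2,0,0],[-0.4,0,0],[-0.4,0,0],[-0.4,0,0],[-0.4,0,0],[-0.4,0,0]], "rot": [[0,0,-0.12],[0,0,-0.24],[0,0,-0.36],[0,0,-0.48],[0,0,-0.6],[0,0,-0.6]], "gripper": [0,0,0,0,0,0]}}

```text
time_s: 6.88
tool_pos: [0.5571, 0.2107, 0.2347]
tool_rot: [180.0, -0.1, -136.7]
force: [-0.1, 0.0, 0.0]
grip_width: 0.0425
grasp_force: 0.0
```

```bash
python3 - <<'E'
from h import *
cmd(w(-.035,0,.235),tool(np.pi))
E
```

```text
dpos [-0.2483, -0.307, -0.0024] rot [0.0011, -0.0014, -0.4485] target [0.6354 0.2    0.235 ]
```

Request:
{"api": "step_arm", "payload": {"delta_pos": [[-0.12,-0.15,0],[-0.248,-0.307,0],[-0.248,-0.307,0],[-0.248,-0.307,0],[-0.248,-0.307,0],[-0.248,-0.307,0]], "rot": [[0,0,-0.12],[0,0,-0.24],[0,0,-0.36],[0,0,-0.4485],[0,0,-0.4485],[0,0,-0.4485]], "gripper": [0,0,0,0,0,0]}}

```text
time_s: 7.62
tool_pos: [0.6355, 0.2004, 0.2359]
tool_rot: [180.0, -0.0, -98.3]
force: [0.9, 0.0, -0.5]
grip_width: 0.0436
grasp_force: 0.0
```

```bash
python3 - <<'E'
from h import *
c=snap('wrist','w1'); o=env.get_obs(); print(o['tool_pos'],o['tool_rot'],o['qpos'])
for y in(-.045,.045):
  for x in(-.042,-.028): print(x,y,np.round(proj(c,w(x,y,.148))))
cmd(w(-.035,0,.134),tool(np.pi))
E
```

```text
[0.63559987 0.20045778 0.23609379] [ 1.79982537e+02 -1.37407065e-02 -9.82299947e+01] [-24.1055413   20.19674725   5.68061651  80.58393644  -1.98839699
  79.33862557 153.3666207 ]
-0.042 -0.045 [294. 151.]
-0.028 -0.045 [272. 151.]
-0.042 0.045 [293. 280.]
-0.028 0.045 [273. 280.]
dpos [0.0024, 0.0007, 0.5105] rot [0.0002, -0.0002, -0.0004] target [0.6354 0.2    0.134 ]
```

View pics/w1.png

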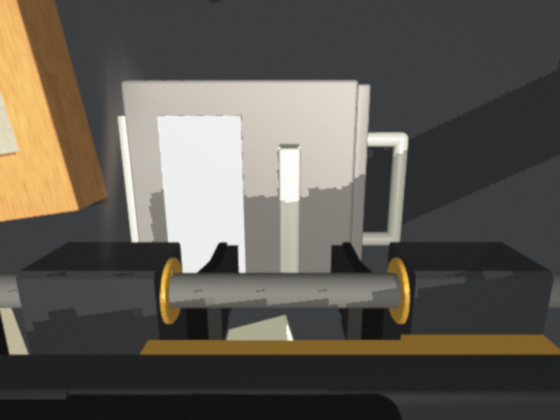

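The wrist view shows the handle bar at columns 279–300 with its end at row 146. That puts it about 4.5 mm further towards the robot than predicted, matching the push contact, and the lid edges are aligned with the image so yaw is good. Joint 7 is near its limit, so I'll turn the wrist by a half turn first.

Request:
{"api": "step_arm", "payload": {"delta_pos": [[0,0,0],[0,0,0],[0,0,0],[0,0,0],[0,0,0],[0,0,0],[0,0,0],[0,0,0],[0,0,0],[0,0,0]], "rot": [[0,0,0.12],[0,0,0.24],[0,0,0.36],[0,0,0.48],[0,0,0.6],[0,0,0.72],[0,0,0.84],[0,0,0.96],[0,0,1.0],[0,0,1.0]], "gripper": [0,0,0,0,0,0,0,0,0,0]}}

```text
time_s: 8.93
tool_pos: [0.6357, 0.2007, 0.2365]
tool_rot: [180.0, 0.0, 176.0]
force: [0.0, 1.7, -0.3]
grip_width: 0.0432
grasp_force: 0.0
```

Request:
{"api": "step_arm", "payload": {"delta_pos": [[0,0,0],[0,0,0],[0,0,0],[0,0,0],[0,0,0],[0,0,0],[0,0,0],[0,0,0],[0,0,0],[0,0,0],[0,0,0]], "rot": [[0,0,0.12],[0,0,0.24],[0,0,0.36],[0,0,0.48],[0,0,0.6],[0,0,0.72],[0,0,0.84],[0,0,0.96],[0,0,1.0],[0,0,1.0],[0,0,1.0]], "gripper": [0,0,0,0,0,0,0,0,0,0,0]}}

```text
time_s: 10.3
tool_pos: [0.6357, 0.2006, 0.2364]
tool_rot: [180.0, -0.0, 90.1]
force: [-0.5, -0.0, -0.0]
grip_width: 0.0432
grasp_force: 0.0
```

```bash
sed -i 's/C=np.array(.*; B=\(.*\)/B=\1; C=np.array([.670,.195,0])+B.apply([-.0045,-.002,0])/' h.py; python3 - <<'E'
from h import *
c=snap('wrist','w2'); o=env.get_obs(); print(o['tool_pos'],o['tool_rot'],o['qpos'],o['grip_width'])
for y in(-.045,.045):
  for x in(-.042,-.028): print(x,y,np.round(proj(c,w(x,y,.148))))
cmd(w(-.035,0,.134),tool(0))
E
```

```text
[0.63574847 0.20053455 0.23644314] [ 1.79993112e+02 -1.06417770e-02  9.01003396e+01] [-42.8804771   21.9768293   30.92564499  81.34204725 -11.27960933
  79.7509721  -11.69460449] 0.043322463498080735
-0.042 -0.045 [259. 280.]
-0.028 -0.045 [279. 283.]
-0.042 0.045 [277. 154.]
-0.028 0.045 [299. 157.]
dpos [-0.0095, -0.0257, 0.5122] rot [0.0001, -0.0001, 0.0965] target [0.6306 0.1986 0.134 ]
```

View pics/w2.png

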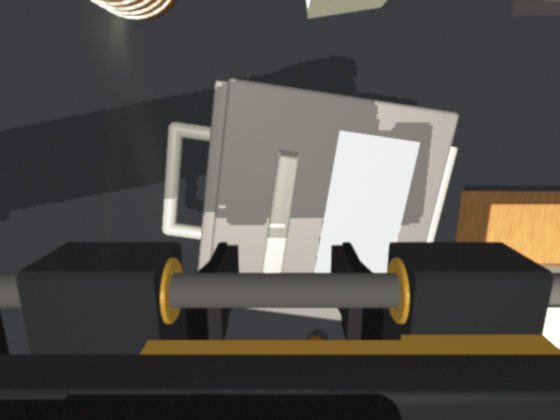

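The handle's end is now at columns 278–300, row about 155, exactly as predicted. I'll finish the yaw, descend and grip.

Request:
{"api": "step_arm", "payload": {"delta_pos": [[-0.0095,-0.0257,0],[-0.0095,-0.0257,0.1],[-0.0095,-0.0257,0.25],[-0.0095,-0.0257,0.4],[-0.0095,-0.0257,0.48],[-0.0095,-0.0257,0.512],[-0.0095,-0.0257,0.512],[-0.0095,-0.0257,0.512]], "rot": [[0,0,0.0965],[0,0,0.0965],[0,0,0.0965],[0,0,0.0965],[0,0,0.0965],[0,0,0.0965],[0,0,0.0965],[0,0,0.0965]], "gripper": [0,0,0,0,0,0,0,0]}}

```text
time_s: 11.35
tool_pos: [0.6314, 0.1987, 0.1352]
tool_rot: [179.9, -0.1, 81.8]
force: [0.3, -0.3, -0.2]
grip_width: 0.043
grasp_force: 0.0
```

Request:
{"api": "step_arm", "payload": {"delta_pos": [[0,0,0],[0,0,0],[0,0,0],[0,0,0],[0,0,0],[0,0,0],[0,0,0],[0,0,0]], "rot": [[0,0,0],[0,0,0],[0,0,0],[0,0,0],[0,0,0],[0,0,0],[0,0,0],[0,0,0]], "gripper": [-0.3,-0.5,-0.7,-1,-1,-1,-1,-1], "squeeze": 50}}

```text
time_s: 12.35
tool_pos: [0.6321, 0.1984, 0.1342]
tool_rot: [179.8, -0.0, 81.7]
force: [5.6, -0.9, -3.4]
grip_width: 0.0135
grasp_force: 50.0
```

```bash
cat >> h.py <<'E'
H=np.array([.085,0,.1])
def arc(th,p0,R0,thc=0): # poses on hinge arc from closed pose p0,R0, expressed in tool frame of arc(thc)
    h=C+B.apply(H); f=lambda t:B*R.from_euler('y',t)*B.inv()
    P=lambda t:h+f(t).apply(p0-h); Q=lambda t:f(t)*R0
    a=Q(thc).inv(); return (a.apply(P(th)-P(thc))/.2).round(4).tolist(),((a*Q(th)).as_rotvec()/1.5).round(4).tolist()
E
python3 - <<'E'
from h import *
o=env.get_obs(); print(o['tool_pos'],o['tool_rot'],o['force'],B.inv().apply(o['tool_pos']-C))
for t in(.01,.02,.03,.04,.05,.07,.09,.11,.125): print(t,arc(t,o['tool_pos'],R.from_euler('xyz',o['tool_rot'],degrees=True)))
E
```

```text
[0.63208202 0.19842727 0.13416306] [ 1.79813889e+02 -3.05504049e-02  8.17382419e+01] [ 5.60187713 -0.89908464 -3.38641046] [-3.35193747e-02 -1.15222004e-05  1.34163062e-01]
0.01 ([0.0, 0.0018, -0.0059], [0.0067, -0.0, 0.0])
0.02 ([0.0, 0.0036, -0.0118], [0.0133, -0.0, 0.0])
0.03 ([0.0, 0.0054, -0.0177], [0.02, -0.0, 0.0])
0.04 ([0.0, 0.0074, -0.0235], [0.0267, -0.0, 0.0])
0.05 ([0.0, 0.0094, -0.0294], [0.0333, -0.0, 0.0])
0.07 ([0.0, 0.0135, -0.041], [0.0467, -0.0001, 0.0])
0.09 ([0.0, 0.0179, -0.0525], [0.06, -0.0001, 0.0])
0.11 ([0.0001, 0.0225, -0.0639], [0.0733, -0.0001, 0.0])
0.125 ([0.0001, 0.0262, -0.0725], [0.0833, -0.0001, 0.0])
```

Request:
{"api": "step_arm", "payload": {"delta_pos": [[0,0.006,-0.006],[0,0.007,-0.012],[0,0.009,-0.018],[0,0.011,-0.0235],[0,0.013,-0.0295],[0,0.013,-0.0295]], "rot": [[0.0067,0,0],[0.0133,0,0],[0.02,0,0],[0.0267,0,0],[0.0333,0,0],[0.0333,0,0]], "gripper": [-1,-1,-1,-1,-1,-1]}}

```text
time_s: 13.1
tool_pos: [0.6339, 0.1981, 0.14]
tool_rot: [-177.2, -0.0, 81.7]
force: [4.6, 0.7, -3.3]
grip_width: 0.0137
grasp_force: 50.0
```

```bash
python3 - <<'E'
from h import *
o=env.get_obs(); print(o['tool_pos'],o['tool_rot'],o['force'],o['wrist_torque'],B.inv().apply(o['tool_pos']-C))
E
```

```text
[0.63389285 0.1981289  0.14003648] [-1.77190045e+02 -5.77295375e-03  8.17368899e+01] [ 4.61752693  0.66893349 -3.30234861] [ 1.85594786e-04 -1.12263723e+00  2.64222587e-02] [-3.16845150e-02 -4.87821430e-05  1.40036478e-01]
```

The handle has risen 6 mm, the tool has turned 3° and only about 3 N remains, so the seal has let go. I'll continue along the arc to about 0.125 rad.

Request:
{"api": "step_arm", "payload": {"delta_pos": [[0,0.004,-0.011],[0,0.0075,-0.022],[0,0.0115,-0.033],[0,0.015,-0.043],[0,0.015,-0.043],[0,0.015,-0.043],[0,0.015,-0.043],[0,0.015,-0.043]], "rot": [[0.0125,0,0],[0.025,0,0],[0.0375,0,0],[0.05,0,0],[0.05,0,0],[0.05,0,0],[0.05,0,0],[0.05,0,0]], "gripper": [-1,-1,-1,-1,-1,-1,-1,-1]}}

```text
time_s: 14.1
tool_pos: [0.637, 0.1977, 0.1485]
tool_rot: [-172.9, -0.0, 81.8]
force: [5.9, 0.3, -5.3]
grip_width: 0.0135
grasp_force: 50.0
```

```bash
python3 - <<'E'
from h import *
a=snap('side','s2')['img'][130:220,220:340]; b=snap('scene','c2')['img'][210:350,260:410]
a=cv2.resize(a,(533,400),interpolation=2);b=cv2.resize(b,(429,400),interpolation=2)
cv2.imwrite('pics/z4.png',cv2.resize(np.hstack([a,b]),None,fx=.83,fy=.83)[:,:,::-1])
o=env.get_obs(); print(o['tool_pos'],o['tool_rot'],o['force'],o['wrist_torque'],B.inv().apply(o['tool_pos']-C))
E
```

```text
[0.63699854 0.19769038 0.148486  ] [-1.72935987e+02 -1.62205565e-02  8.17535614e+01] [ 6.53786432  0.38184696 -4.04403664] [ 0.00268539 -1.40601309  0.00763198] [-2.85480291e-02 -4.02276605e-05  1.48486003e-01]
```

View pics/z4.png

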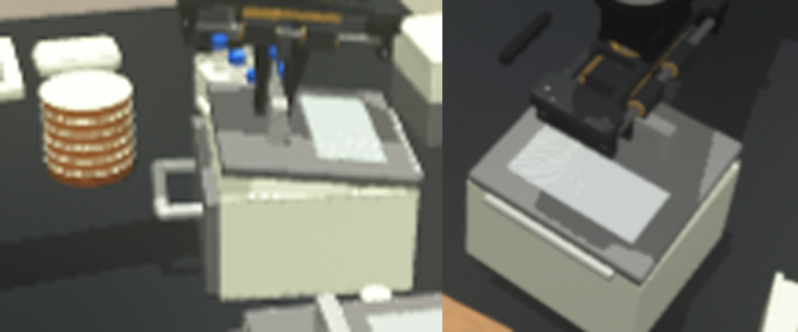

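The pictures show the lid's front edge raised with a wedge-shaped gap, the gripper on the handle and the drawer panel flush. The tool turned 7.25°, about 0.126 rad, and the handle rose 14.3 mm, about 0.12 rad, so the two agree. I'm handing in.

```bash
python3 -c "
from cell import env
print(env.sign_off())"
```

```text
the job is handed in; nothing more can be done
None
```

I pushed the loaded box's drawer fully shut, then broke its lid seal. The job is handed in with the gripper holding the lid about 0.12 rad open (front edge about 2 cm up), and neither the other box nor any bystander was touched; no verdict came back.

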